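# Bolt the jack rack shut

### The arm

A 6-joint arm with a two-finger parallel gripper is mounted at the origin on the work surface. World frame = base frame: x ahead of the robot, y to its left, z up, the work surface at z = 0. Lengths are in mm, angles in rad, forces in N, time in s.
With the tool pointing down it reaches from about 400 to 925 mm from the base axis. Payload 12.5 kg.
Tool frame: the origin (TCP) lies at the very end of the fingers, on their centre line; the grasp point (between the pads) lies 19 mm behind it; x points along the fingers, y is the direction in which the jaws open and shut, and the axes are right-handed (so a half turn about x gives the same grasp; the last joint's range is limited). The gripper opens to 95 mm and grips with 3 to 60 N. Pads are 20 mm wide; open, the fingers measure 119 mm over their backs; the gripper's body (75 mm by 180 mm) begins 59 mm behind the grasp point.
Start: joints at [-1.278, 0.491, 1.559, -0, 1.092, -0.106], TCP at [242.719, -575.964, 214.661] pointing down, gripper open.
Joint ranges: [-3.1, 3.1], [-0.84, 2.19], [0.05, 2.79], [-1.13, 4.28], [0.06, 2.93], [-2.69, 2.69]. Speed limits (rad/s): [2.22, 2.22, 2.79, 3.14, 3.14, 3.14].

### API

Orientations are given as [roll, pitch, yaw] about the fixed x, y, z axes, in that order (R = Rz(yaw) Ry(pitch) Rx(roll)).
In Python, from cell import env, optics, job gives the robot as it stands.
- The arm moves only by the shell command python3 -m handwheel 'ROWS' [OPENING]. ROWS is JSON, a list of rows, each an object with "travel": the shift along the world's x, y, z in mm, a list of three; "roll": the turn about the world's z in degrees. In form: [{"travel": [dx, dy, dz], "roll": roll}, ...]. A call has 1 to 8 rows; each row is the pose to reach, as a shift and turn from the pose commanded when the call began; what a row does not reach only later rows make up. A row lasts 1/10 s, in which the tool goes at most 50 mm and 8.59 degrees, less where a joint would pass 70% of its speed; a pose out of reach is approached as far as the arm can. A call with a gripper value outside its range is refused whole. OPENING is the closure, from -1 (fully open) to 1 (shut), set as the call begins (- or left out, the last holds). The fingers move at their own pace and stop on an object; the grip force is fixed at half the most. Time passes only in rows, so rows that repeat a pose let the fingers close. It gives the time, the measured TCP pose, the force and the opening at its end, in the units of the state.
- env.state(): the state, without advancing time (a new reading comes with each control period).
- optics.read_camera(name): name is "side" or "top" or "wrist"; returns the picture (400x640x3 uint8, red, green, blue); there is no depth.
- optics.camera_params(name): a dict with "fx", "fy", "cx", "cy" (pixels), "world_from_camera" (4x4, takes a point from camera to world coordinates). Camera axes: x right, y up, looking along -z (the intrinsics and any distortion apply to the point x, -y, -z); pixel columns grow to the right and rows downward; lengths in mm; the calibration is good to about 2 mm. A picture is of the moment at which its call begins: read the wrist's pose just before it. camera_params takes no time and is no camera call; for the wrist camera it gives the pose at the moment of the call.
- job.job_done(): hands the job in, once; it reports no verdict.
The state is a dict: "t": time; "joints": joint angles; "qvel": joint speeds; "tau": joint torques, N m; "eef_pos": TCP position; "tcp_rot": TCP orientation; "ft_force": force on the tool from outside, world axes, zero at the start; "moment": the same for the moment, N m; "opening": opening from 0.0 (shut) to 1.0 (fully open).
Only numpy, scipy, OpenCV 4.12 (cv2) and the standard library are available. Lean on these libraries where they do the work, as an engineer would, in place of code of your own. Each camera call takes 0.05 s, during which the arm holds its last target.

### The job

Bolt shut the slotted beech rack that holds the jacks: lift its sliding bolt by the knob over the steel bump, slide it across the slot and let it down behind the bump, so that it rests fully down. Leave the bolt of the empty twin rack where it is.

Things in the scene. Friction and masses are not known exactly. Their poses are not given: they have to be found in the camera images.
- jack_rack: Beech rack with six aluminium jacks standing in its slot, fixed, 140 (x) by 220 (y) mm, deck 32 mm high. Origin: centre of underside; z up; the bolt closes along +x, the slot runs along y at x = 16 mm, 12 mm wide, jacks at y = -90 to 35 mm, tops 64 mm above the board. The bolt runs at y = 75 mm between two guide cheeks (outer faces 19 mm either side of that line, tops 52 mm above the board).
- jack_knob (a point): Centre of the round upright beech knob on that rack's bolt: 22 mm diameter, 32 mm tall; grasp from above at any yaw. Rack frame: y = 75 mm; z = 78 mm when down; x = -22 to -13 mm at the start. The bolt (0.1 to 0.2 kg, slides with 1 N) moves only along x and up, 20 mm at most to a stop; let go, it drops. It can drop behind the bump with the knob at x = 20 to 36 mm (36: end stop).
- jack_bump (a point): Centre of the top of the bump on that rack: a square steel ridge across the bolt's way, 10 mm long (rack x -10 to 0 mm), 8 mm high above the deck, its top 40 mm above the board. It blocks the 20 mm long foot under the bolt, which reaches from 20 mm behind the knob's centre to right below it. Raise the bolt by more than 8 mm (12 to 16 is good) to pass, in either direction.
- spare_knob (a point): Centre of the same kind of knob (22 mm diameter, 78 mm above the board) on the bolt of the twin rack, of the same shape and size but empty, without jacks; either rack may be the left one. To be left alone.

How it is judged (in metres and radians):
On the way:
1. the bolt of the rack with the jacks is lifted (z of jack_knob in the frame of jack_rack above 0.084 m), for 0.1 s.
At the end, for the whole second after the job is handed in: The bolt of the rack with the jacks is past the bump (knob at rack x above 18 mm, anywhere up to the end stop) and down (knob at most 3 mm above its lowest height), and the twin's knob is within 15 mm of its start (x of jack_knob in the frame of jack_rack above 0.018 m and z of jack_knob in the frame of jack_rack below 0.081 m and distance of spare_knob from where it was at the start of the episode below 0.015 m); the robot touches nothing.
It fails at once if the bolt of the empty rack was moved (distance of spare_knob from where it was at the start of the episode above 0.015 m).
It also fails if it takes over 32 s, if anything falls off the work surface, if the arm or the gripper's body presses on something with over 40 N, if the wrist force passes 120 N, or if a joint passes its speed limit or range.

## Working session

There is one attempt and no reset: what is moved stays moved. The work goes in short steps, Python scripts to look and compute and a shell command to move; the robot and the scene stay as the last step left them, time stands still between calls to the robot, and variables do not carry over. Pictures are saved under pics/ and viewed, and the job is handed in when it is done.

```bash
ls; mkdir -p pics; cat > h.py <<'E'
import numpy as np, cv2
from cell import env, optics, job
E
python3 - <<'E'
from h import *
s=env.state(); print(s['t'],s['eef_pos'],s['tcp_rot'],s['opening'])
for n in ['side','top','wrist']:
    p=optics.camera_params(n); print(n,p)
    im=optics.read_camera(n); cv2.imwrite(f'pics/{n}0.png',im[:,:,::-1])
E
```

```text
pics
0.0 [ 242.65510057 -575.69479545  214.0785581 ] [-1.66780462  1.56969913  1.87265626] 1.002095589645445
side {'fx': 491.89548964707234, 'fy': 491.89548964707234, 'cx': 321.0942246441134, 'cy': 213.2248238493299, 'world_from_camera': array([[ 9.97776469e-01,  3.51590061e-02, -5.66212195e-02,
         4.53757565e+02],
       [-6.58824605e-02,  6.48787399e-01, -7.58112401e-01,
        -6.06953515e+02],
       [ 1.00806552e-02,  7.60157060e-01,  6.49661162e-01,
         6.21016200e+02],
       [ 0.00000000e+00,  0.00000000e+00,  0.00000000e+00,
         1.00000000e+00]])}
top {'fx': 452.5899219529894, 'fy': 452.5899219529894, 'cx': 315.3878692065535, 'cy': 193.47891035699584, 'world_from_camera': array([[-2.66364921e-03,  9.98710419e-01, -5.06991441e-02,
         4.59118121e+02],
       [-9.99977245e-01, -2.97440232e-03, -6.05489493e-03,
         4.50773662e+01],
       [-6.19788631e-03,  5.06818623e-02,  9.98695617e-01,
         9.63369929e+02],
       [ 0.00000000e+00,  0.00000000e+00,  0.00000000e+00,
         1.00000000e+00]])}
wrist {'fx': 279.34178590816, 'fy': 279.34178590816, 'cx': 317.0399345577457, 'cy': 200.31303186394916, 'world_from_camera': array([[ 3.87201962e-01,  8.94509016e-01,  2.23446325e-01,
         3.05404018e+02],
       [-9.21991997e-01,  3.76268424e-01,  9.13938188e-02,
        -5.48099047e+02],
       [-2.32320154e-03, -2.41403590e-01,  9.70422027e-01,
         3.84709550e+02],
       [ 0.00000000e+00,  0.00000000e+00,  0.00000000e+00,
         1.00000000e+00]])}
```

View pics/side0.png

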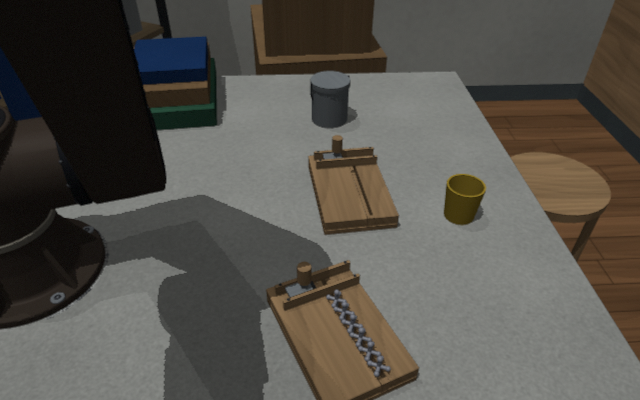

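View pics/top0.png

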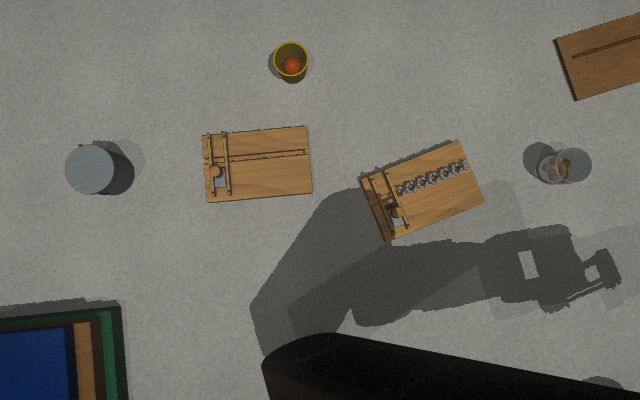

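View pics/wrist0.png

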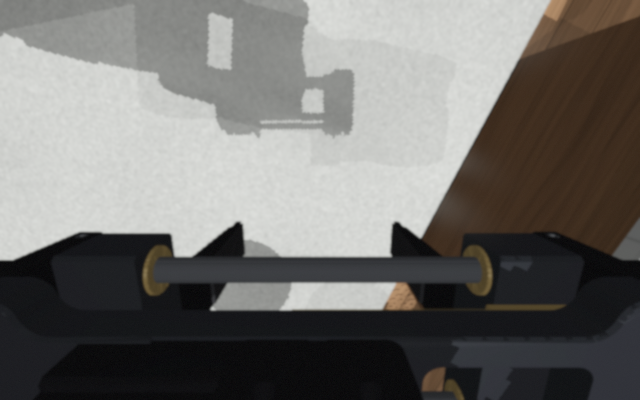

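The rack with the jacks is at about (425,190) in the top view and (340,330) in the side view. Its knob is near (392,210) top and (304,272) side. The empty twin is at (258,163) in the top view. I'll enlarge both.

```bash
python3 - <<'E'
import cv2
a=cv2.imread('pics/top0.png')[130:250,350:495]; cv2.imwrite('pics/tc.png',cv2.resize(a,None,fx=5,fy=5,interpolation=cv2.INTER_CUBIC))
b=cv2.imread('pics/side0.png')[255:400,255:420]; cv2.imwrite('pics/sc.png',cv2.resize(b,None,fx=4,fy=4,interpolation=cv2.INTER_CUBIC))
E
```

```text
(no output)
```

View pics/tc.png

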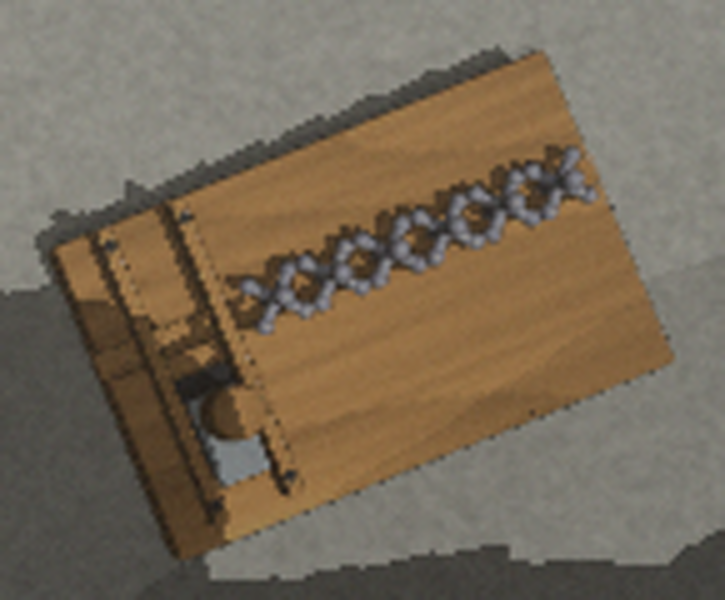

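View pics/sc.png

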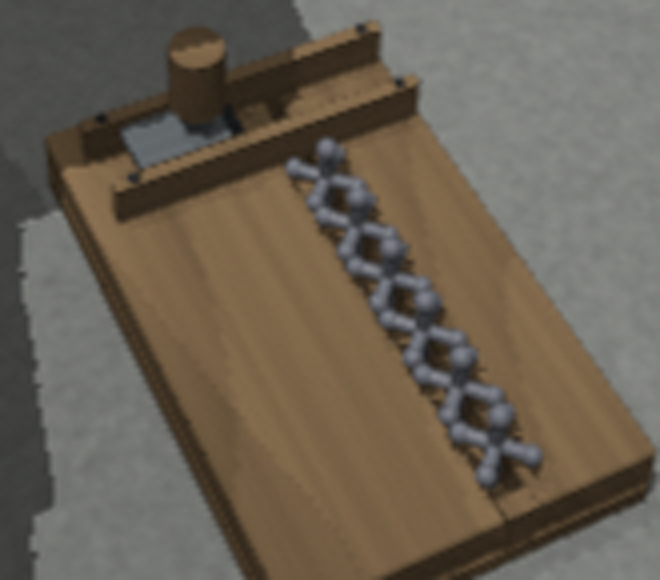

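```bash
cat >> h.py <<'E'
def ray(p,uv):
    T=p['world_from_camera']; d=np.array([(uv[0]-p['cx'])/p['fx'],-(uv[1]-p['cy'])/p['fy'],-1.])
    d=T[:3,:3]@d; return T[:3,3],d/np.linalg.norm(d)
def plane(p,uv,z):
    o,d=ray(p,uv); return o+d*(z-o[2])/d[2]
def tri(p1,u1,p2,u2):
    o1,d1=ray(p1,u1);o2,d2=ray(p2,u2)
    t=np.linalg.lstsq(np.c_[d1,-d2],o2-o1,rcond=None)[0]
    a,b=o1+t[0]*d1,o2+t[1]*d2
    return (a+b)/2,np.linalg.norm(a-b)
E
python3 - <<'E'
from h import *
np.set_printoptions(precision=1,suppress=True)
T=optics.camera_params('top');S=optics.camera_params('side')
t=lambda x,y:(350+x/5-.4,130+y/5-.4); s=lambda x,y:(255+x/4-.4,255+y/4-.4)
print('knobtop',tri(T,t(234,411),S,s(198,47)))
print('knob top plane94',plane(T,t(234,411),94),plane(S,s(198,47),94))
print('cheek end tops', [ (plane(T,t(*c),52)) for c in [(290,482),(182,212),(215,512),(108,242)]])
print('cheek end tops side', [ (plane(S,s(*c),52)) for c in [(135,178),(400,83),(100,118),(362,28)]])
C=[plane(T,t(*c),32)[:2] for c in [(55,245),(180,558),(670,362),(543,52)]]
print('deck',C,[np.linalg.norm(C[i]-C[i-1]) for i in range(4)])
c=np.mean(C,0); vx=(C[0]-C[1]+C[3]-C[2]); vy=(C[0]-C[3]+C[1]-C[2])
ay=np.arctan2(vx[1],vx[0]); print('centre',c,'yaw',np.degrees(ay),np.degrees(np.arctan2(-vy[0],vy[1])))
print('right corner tri',tri(T,t(670,362),S,(0,0)) and plane(S,s(655,455),32))
k=tri(T,t(234,411),S,s(198,47))[0][:2]-c
R=np.array([[np.cos(ay),np.sin(ay)],[-np.sin(ay),np.cos(ay)]]); print('knob in rack',R@k)
E
```

```text
knobtop (array([ 467.4, -105.7,   89.4]), np.float64(0.5777420073160215))
knob top plane94 [ 467.6 -104.9   94. ] [ 467. -110.   94.]
cheek end tops [array([ 439.5, -134.2,   52. ]), array([548.4, -92.1,  52. ]), array([ 427.6, -104. ,   52. ]), array([536.3, -62.1,  52. ])]
cheek end tops side [array([ 442.2, -135.2,   52. ]), array([545.5, -93.9,  52. ]), array([ 429.3, -105.2,   52. ]), array([533.8, -63.7,  52. ])]
deck [array([536.9, -42.6]), array([408.1, -92.8]), array([ 487.8, -294.7]), array([ 616.3, -245. ])] [np.float64(217.4563513480018), np.float64(138.15150843471847), np.float64(217.09721942071258), np.float64(137.72848422058513)]
centre [ 512.3 -168.8] yaw 21.217534165171912 21.486418726971007
right corner tri [ 614.9 -248.2   32. ]
knob in rack [-19.   75.1]
```

```bash
python3 - <<'E'
from h import *
from scipy.spatial.transform import Rotation as Ro
s=env.state(); R=Ro.from_euler('xyz',s['tcp_rot']).as_matrix()
print(s['t'],R.round(3)); y=np.degrees(np.arctan2(R[1,1],R[0,1])); print('tool y yaw',y,'need',(21.3-y+90)%180-90)
print('to go',[467.4,-105.7]-s['eef_pos'][:2])
E
```

```text
0.15 [[-0.     0.388 -0.922]
 [ 0.001 -0.922 -0.388]
 [-1.    -0.001 -0.   ]]
tool y yaw -67.1501384231273 need 88.4501384231273
to go [224.75640142 470.08237669]
```

```bash
python3 -m handwheel '[{"travel":[22,47,-4],"roll":8.4},{"travel":[44,93,-10],"roll":16.8},{"travel":[65,136,-14],"roll":25},{"travel":[86,180,-19],"roll":33},{"travel":[107,224,-23],"roll":41.5},{"travel":[128,268,-28],"roll":50},{"travel":[149,312,-32],"roll":58},{"travel":[170,356,-37],"roll":66.4}]' -1
```

```text
t: 0.95
eef_pos: [413.2, -218.2, 177.6]
tcp_rot: [1.065, 1.57, -0.513]
ft_force: [1.3, -0.5, 0.4]
opening: 0.998
```

```bash
python3 -m handwheel '[{"travel":[18,38,-7],"roll":7.5},{"travel":[36,76,-14],"roll":15},{"travel":[55,114,-20],"roll":22},{"travel":[55,114,-20],"roll":22},{"travel":[55,114,-20],"roll":22}]' -1
python3 - <<'E'
from h import *
s=env.state(); print(s['t'],s['eef_pos'])
p=optics.camera_params('wrist'); np.save('wp1.npy',p['world_from_camera'])
im=optics.read_camera('wrist'); cv2.imwrite('pics/w1.png',im[:,:,::-1])
def proj(p,X):
    T=p['world_from_camera']; c=T[:3,:3].T@(np.array(X)-T[:3,3]); return p['cx']+p['fx']*c[0]/-c[2], p['cy']-p['fy']*c[1]/-c[2]
print('pred knob top',proj(p,[467.4,-105.7,90]),proj(p,[467.4,-105.7,94]))
E
```

```text
t: 1.45
eef_pos: [467.8, -105.3, 157.5]
tcp_rot: [-2.167, 1.57, 2.918]
ft_force: [-0.5, -0.2, 0.3]
opening: 0.999
1.45 [ 467.79628667 -105.28759958  157.455569  ]
pred knob top (np.float64(315.5048876980297), np.float64(211.49078801133922)) (np.float64(315.4836077360573), np.float64(212.772986923621))
```

View pics/w1.png

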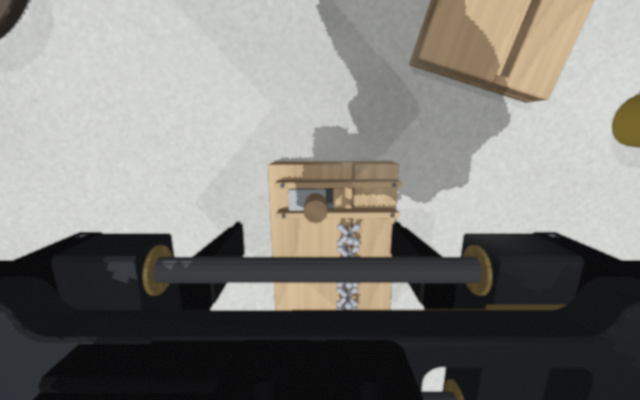

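The wrist view shows the knob between the open fingers at about (316,208). I predicted (315.5,212), and the rack is square to the jaws. I'll refine the knob centre and its height by combining this view with the top and side views.

```bash
python3 - <<'E'
from h import *
np.set_printoptions(precision=1,suppress=True)
a=cv2.imread('pics/w1.png')[180:235,280:360]; cv2.imwrite('pics/w1c.png',cv2.resize(a,None,fx=8,fy=8,interpolation=cv2.INTER_CUBIC))
T=optics.camera_params('top');S=optics.camera_params('side');W=optics.camera_params('wrist')
for u in [(315.5,206),(315.5,208.5)]:
    print(plane(W,u,94),tri(T,(396.4,211.8),W,u),tri(S,(304.1,266.4),W,u))
E
```

```text
[ 465.  -100.9   94. ] (array([ 468.4, -111.4,   54.2]), np.float64(1.0734357429844776)) (array([ 466.5, -102.8,   86.2]), np.float64(1.3908498586456393))
[ 465.9 -103.    94. ] (array([ 467.8, -108.5,   73.2]), np.float64(0.05874387990001157)) (array([ 466.8, -104.5,   88. ]), np.float64(0.6857067250079878))
```

View pics/w1c.png

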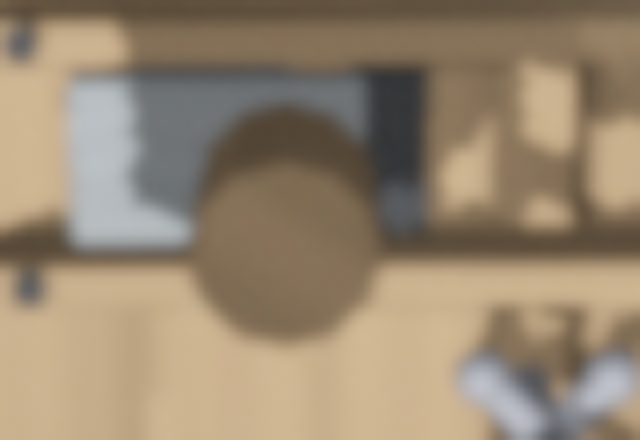

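With the disc centred at (315.6,211.1), the views agree: the knob is at (467.4, -105.6) and its top at z ≈ 90–93, against 94 in the text. Next I descend and grip.

```bash
python3 -m handwheel '[{"travel":[0,0,-35],"roll":0},{"travel":[0,0,-70],"roll":0},{"travel":[0,0,-94],"roll":0},{"travel":[0,0,-94],"roll":0},{"travel":[0,0,-94],"roll":0}]' -1 && python3 -m handwheel '[{"travel":[0,0,0],"roll":0},{"travel":[0,0,0],"roll":0},{"travel":[0,0,0],"roll":0},{"travel":[0,0,0],"roll":0},{"travel":[0,0,0],"roll":0},{"travel":[0,0,0],"roll":0},{"travel":[0,0,0],"roll":0},{"travel":[0,0,0],"roll":0}]' 1
```

```text
t: 2.0
eef_pos: [467.6, -107.0, 64.1]
tcp_rot: [-2.337, 1.57, 2.744]
ft_force: [-0.2, -0.1, -0.3]
opening: 1.001
t: 2.8
eef_pos: [467.7, -105.9, 63.6]
tcp_rot: [2.92, 1.571, 1.72]
ft_force: [-0.6, 0.2, 0.8]
opening: 0.386
```

```bash
python3 -m handwheel '[{"travel":[0,0,0],"roll":0},{"travel":[0,0,0],"roll":0},{"travel":[0,0,0],"roll":0},{"travel":[0,0,0],"roll":0},{"travel":[0,0,0],"roll":0}]' 1
```

```text
t: 3.3
eef_pos: [467.7, -106.0, 63.6]
tcp_rot: [-2.822, 1.571, 2.261]
ft_force: [-0.1, -0.5, -0.4]
opening: 0.227
```

The opening is 0.227, about 21.6 mm, which matches the knob. I'll lift 14 mm and check.

```bash
python3 -m handwheel '[{"travel":[0,0,5],"roll":0},{"travel":[0,0,10],"roll":0},{"travel":[0,0,14],"roll":0},{"travel":[0,0,14],"roll":0},{"travel":[0,0,14],"roll":0}]'
python3 - <<'E'
from h import *
im=optics.read_camera('side'); cv2.imwrite('pics/s2.png',cv2.resize(im[220:400,220:440,::-1],None,fx=3,fy=3))
E
```

```text
t: 3.8
eef_pos: [467.8, -105.9, 77.8]
tcp_rot: [1.074, 1.57, -0.126]
ft_force: [0.4, -0.0, -1.7]
opening: 0.228
```

View pics/s2.png

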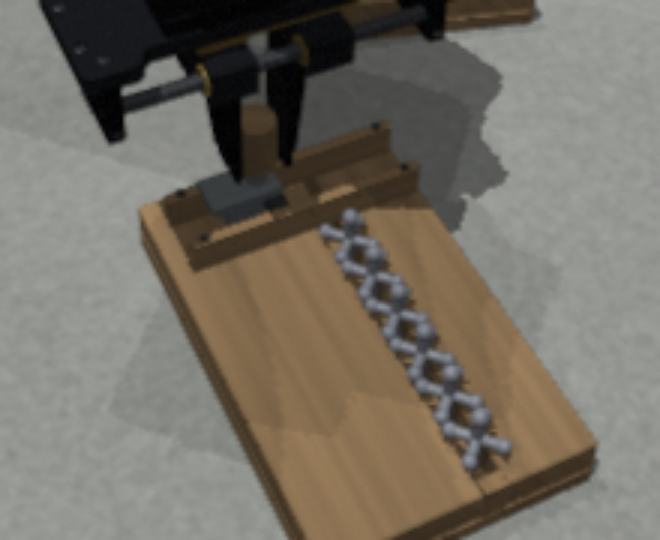

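The bolt is up: it hangs between the fingers, with about 1.7 N of weight on the wrist. Next I slide it 47 mm along rack +x, at 21.3° yaw, which is (43.8, 17.1).

```bash
python3 -m handwheel '[{"travel":[9,3.5,0],"roll":0},{"travel":[18,7,0],"roll":0},{"travel":[27,10.5,0],"roll":0},{"travel":[36,14,0],"roll":0},{"travel":[43.8,17.1,0],"roll":0},{"travel":[43.8,17.1,0],"roll":0},{"travel":[43.8,17.1,0],"roll":0}]'
python3 - <<'E'
from h import *
im=optics.read_camera('side'); cv2.imwrite('pics/s3.png',cv2.resize(im[220:400,220:440,::-1],None,fx=3,fy=3))
E
```

```text
t: 4.55
eef_pos: [511.6, -88.6, 77.6]
tcp_rot: [1.65, 1.571, 0.45]
ft_force: [-0.9, 2.1, -1.3]
opening: 0.225
```

View pics/s3.png

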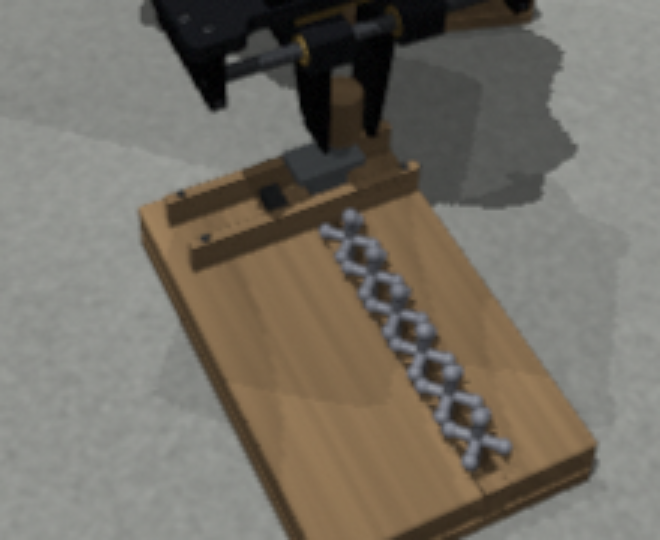

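The bolt is past the dark bump at about (272,197) in the crop. I'll lower it 13.5 mm, then open and retreat upward.

```bash
python3 -m handwheel '[{"travel":[0,0,-5],"roll":0},{"travel":[0,0,-10],"roll":0},{"travel":[0,0,-13.5],"roll":0},{"travel":[0,0,-13.5],"roll":0},{"travel":[0,0,-13.5],"roll":0}]'
```

```text
t: 5.1
eef_pos: [511.3, -88.8, 63.9]
tcp_rot: [-2.38, 1.57, 2.704]
ft_force: [-2.1, 3.0, -1.7]
opening: 0.223
```

```bash
python3 -m handwheel '[{"travel":[0,0,0],"roll":0},{"travel":[0,0,0],"roll":0},{"travel":[0,0,0],"roll":0},{"travel":[0,0,0],"roll":0},{"travel":[0,0,0],"roll":0},{"travel":[0,0,0],"roll":0},{"travel":[0,0,0],"roll":0},{"travel":[0,0,0],"roll":0}]' -1 && python3 -m handwheel '[{"travel":[0,0,20],"roll":0},{"travel":[0,0,50],"roll":0},{"travel":[0,0,94],"roll":0},{"travel":[0,0,94],"roll":0},{"travel":[0,0,94],"roll":0}]' -1
python3 - <<'E'
from h import *
im=optics.read_camera('side'); cv2.imwrite('pics/s4f.png',im[:,:,::-1]);cv2.imwrite('pics/s4.png',cv2.resize(im[220:400,220:440,::-1],None,fx=3,fy=3))
np.save('wp4.npy',optics.camera_params('wrist')['world_from_camera'])
im=optics.read_camera('wrist'); cv2.imwrite('pics/w4.png',im[:,:,::-1])
a=im[180:235,260:340,::-1]; cv2.imwrite('pics/w4c.png',cv2.resize(a,None,fx=8,fy=8,interpolation=cv2.INTER_CUBIC))
E
```

```text
t: 5.9
eef_pos: [511.5, -88.9, 64.2]
tcp_rot: [1.147, 1.571, -0.053]
ft_force: [-0.2, 0.9, 0.6]
opening: 0.842
t: 6.4
eef_pos: [511.7, -88.9, 158.7]
tcp_rot: [0.924, 1.569, -0.276]
ft_force: [0.4, 0.6, -1.1]
opening: 0.997
```

View pics/s4.png

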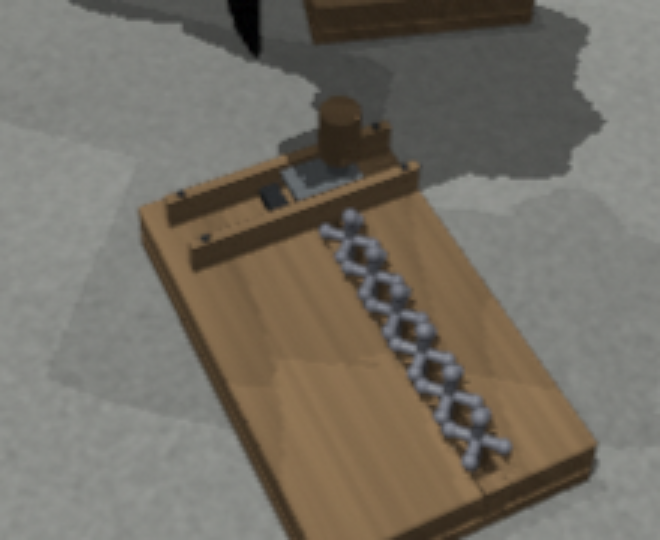

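View pics/w4.png

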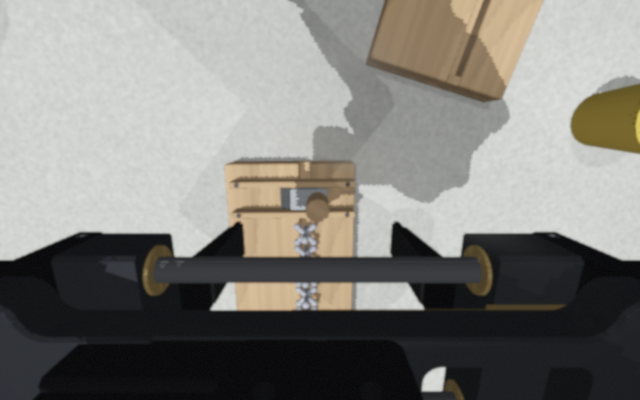

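View pics/w4c.png

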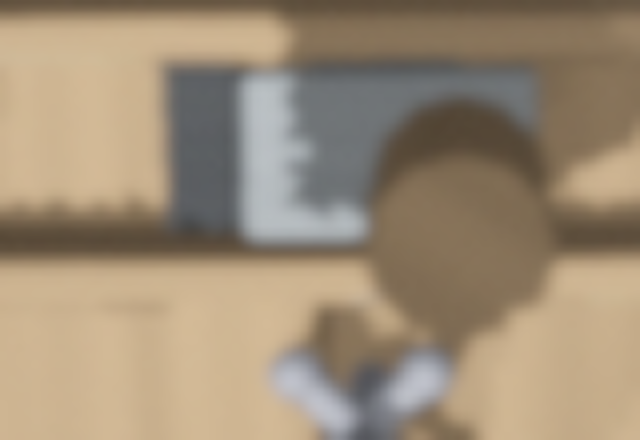

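Both views show the knob clear of the gripper and past the bump: its top is at (317.6,210.3) in the wrist view and (333,256) in the side view. Now I'll measure its x and height.

```bash
python3 - <<'E'
from h import *
np.set_printoptions(precision=1,suppress=True)
S=optics.camera_params('side');W=optics.camera_params('wrist');W['world_from_camera']=np.load('wp4.npy')
W1=dict(W,world_from_camera=np.load('wp1.npy'))
print('before',tri(S,(304.1,266.4),W1,(315.4,210.9)))
k,g=tri(S,(333,255.7),W,(317.4,210)); print('after',k,g)
a=np.radians(21.3);d=k[:2]-[512.3,-168.8]
print('rack xy',d@[np.cos(a),np.sin(a)],d@[-np.sin(a),np.cos(a)])
# twin knob before/after in side view
A=cv2.imread('pics/side0.png');B=cv2.imread('pics/s4f.png')
m=lambda i:i[130:158,325:350].astype(int)
print('twin patch diff',np.abs(m(A)-m(B)).mean())
c=np.hstack([A[125:185,305:380],B[125:185,305:380]]);cv2.imwrite('pics/twin.png',cv2.resize(c,None,fx=5,fy=5))
E
```

```text
before (array([ 467.1, -105.5,   89.1]), np.float64(0.11980407973804098))
after [511.7 -87.2  90.5] 0.45205525233816396
rack xy 29.03543406134534 76.23919862011141
twin patch diff 90.55714285714286
```

View pics/twin.png

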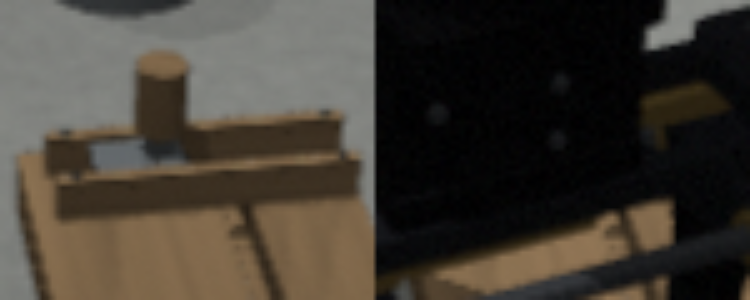

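Knob: rack x = 29 mm, height within 1.4 mm of its "down" reading. If it were hung up on the bump it would read +8 mm. The gripper hides the twin's knob in the side view, so I'll check it from the top.

```bash
python3 - <<'E'
from h import *
im=optics.read_camera('top')[:,:,::-1]; A=cv2.imread('pics/top0.png')
c=np.vstack([A[120:250,190:500],im[120:250,190:500]]);cv2.imwrite('pics/top5.png',cv2.resize(c,None,fx=2.2,fy=2.2))
E
```

```text
(no output)
```

View pics/top5.png

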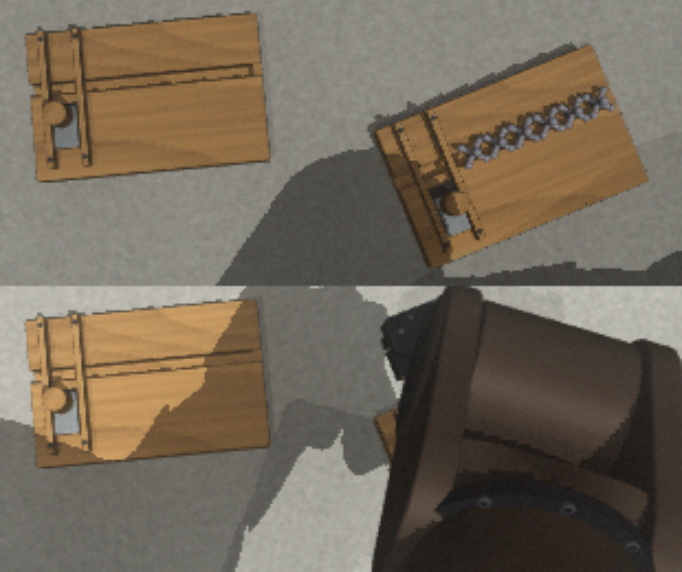

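The top view shows the twin's knob in the same place as before: (56,112) in the first crop and (56,399) in the second, which starts 286 px lower. I'm handing the job in.

```bash
python3 -c "
from cell import job; print(job.job_done())"
```

```text
the job is handed in; nothing more can be done
None
```

The rack with the jacks is bolted shut, and I handed the job in; no verdict is reported. I gripped its knob from above, lifted it 14 mm, slid it 47 mm along rack +x past the bump, and lowered it. Then I opened the gripper and backed off about 95 mm straight up.

**Last checks:**
- **Bolt position:** the knob measured at rack x ≈ 29 mm, inside the 20–36 mm range where it can drop.
- **Bolt height:** the knob's top read 90.5 mm, against 89.1 mm when it was down at the start. That 1.4 mm difference is about the measurement error and within the 3 mm allowed. A bolt resting on the bump would read about 8 mm higher.
- **Twin rack:** its knob is unmoved in the top view.
- **Clearance:** the open gripper was clear of everything and the wrist force was about zero.

**Disagreements:**
- **Heights:** those measured from two views came out 3 to 5 mm below the text's 94 mm for the knob's top, so I relied on the before-and-after comparison.
- **Knob's sideways position:** at the end it read rack y = 76 mm instead of 75, which is within the calibration error.
- **Blocked views:** the arm hid the twin's knob in the final side view and the jack rack in the final top view, so each of these was confirmed from the other cameras.

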